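# File parts jars into the guide

### The job

Push the three lidded parts jars one by one into the lane between the two guide rails, the tallest first, then the middle one, the shortest last, until they stand in single file with the tallest against the end stop and each jar touching the next. Slide them along the table, never lifting or toppling one, and leave the glasses, the phone and the notebook where they are.

Things in the scene. Friction and masses are not known exactly. Their poses are not given: they have to be found in the camera images.
- guide: fixed U-shaped guide, no floor: two parallel aluminium rails 25 mm high, 8 mm thick, 70 mm apart inside, closed at one end by a grey stop 102 mm wide, 35 mm high. Origin on the table at the middle of the stop's inner face; y points along the lane from mouth to stop (roughly to the robot's left). Rails are straight from y=0 to -0.165 m. In a closed row the jars' centres lie at x=0, y=-0.03, -0.09, -0.15
- guide_mouth (a point): middle of the guide's open mouth on the table, 205 mm from the stop along the lane's centre line, axes as the guide's; over the last 40 mm the rails flare outward by about 20 mm a side, reaching 65 mm either side of the centre line outside; screw flanges 3 mm high run along the rails' outsides
- jar_tall: the tall one of three round lidded parts jars, black plastic with a knurled bare aluminium screw lid, 60 mm diameter all the way up, 80 mm high, about 0.12 kg, loose, standing upright; origin at the centre of its underside, z axis up along the jar
- jar_middle: the middle one of three round lidded parts jars, black plastic with a knurled bare aluminium screw lid, 60 mm diameter all the way up, 65 mm high, about 0.12 kg, loose, standing upright; origin at the centre of its underside, z axis up along the jar
- jar_short: the short one of three round lidded parts jars, black plastic with a knurled bare aluminium screw lid, 60 mm diameter all the way up, 50 mm high, about 0.12 kg, loose, standing upright; origin at the centre of its underside, z axis up along the jar
- glasses: black spectacles, 47x139x45 mm, loose bystander on the table; origin under its centre
- phone: black mobile phone lying flat, 152x75x11 mm, loose bystander; origin at the centre of its underside
- notebook: dark notebook lying flat, 104x189x16 mm, loose bystander between robot and guide; origin under its centre
Mind the look-alikes: they are no part of the job. Leave any red look-alike of the jar_middle alone. Leave any orange look-alike of the jar_tall alone.

How it is judged:
By the outcome, as a careful person would: the job done as asked, in the order asked, and still so for the second after the job is handed in, with the robot touching nothing.
It also fails if it takes over 72 s, if anything falls off the work surface, if the arm or the gripper's body presses on something with over 40 N, if the wrist force passes 120 N, or if a joint passes its speed limit or range.

### The arm

A 6-joint arm with a two-finger parallel gripper is mounted at the origin on a cart in front of the work surface, level with it; the furniture and walls round the work are solid. World frame = base frame: x ahead of the robot, y to its left, z up, the work surface at z = 0. Lengths are in m, angles in rad, forces in N, time in s.
With the tool pointing down it reaches from about 0.275 to 0.825 m from the base axis. Payload 5.2 kg.
Tool frame: the origin (TCP) lies where the fingers leave the gripper's body, on its centre line; the fingertips stand 84 mm ahead of it and the grasp point (between the pads) lies 65 mm ahead of it (robot.tip_reach is the distance from the TCP to the fingertips, in m); z points along the fingers, y is the line along which they close (so a half turn about z gives the same grasp; the last joint's range is limited). The gripper opens to 93 mm and grips with 3 to 60 N. Pads are 15 mm wide; open, the fingers measure 128 mm over their backs; the gripper's body (75 mm by 188 mm) begins 65 mm behind the grasp point.
Start: joints at [0.986, 0.259, 1.535, -0, 1.348, -0.203], TCP at [0.205, 0.51, 0.303] pointing down, gripper open.
Joint ranges: [-3.14, 3.14], [-0.91, 2.08], [0.19, 2.58], [-1.22, 4.36], [0.22, 2.71], [-3.12, 3.12]. Speed limits (rad/s): [2.57, 2.57, 3.14, 3.14, 3.14, 3.14].

### API

Orientations are given as a rotation vector (axis times angle).
In Python, from bench import robot gives the robot as it stands. The module is installed in compiled form; this text tells all that it offers.
- The arm moves only by the tool arm_command, never from a script. Its argument "deltas" is a list of rows, each a list of 3 entries, a list of its own where there are three numbers: the closure, from 0 (fully open) to 1 (shut), then the shift along the tool's x, y, z normalised to -1 to 1, where 1 is 0.15 m, then the turn about the tool's z normalised to -1 to 1, where 1 is 180 degrees. In form: [[hand, [x, y, z], twist], ...]. A call has 1 to 10 rows; each row is the pose to reach, as a shift and turn from the pose commanded when the call began, along the tool's axes at that moment, turning the shorter way round; what a row does not reach only later rows make up. A row lasts 1/12 s, in which the tool goes at most 41.7 mm and 7.16 degrees, less where a joint would pass 70% of its speed; a pose out of reach is approached as far as the arm can. A call with a number of a shift or a turn outside -1 to 1 is refused whole. A call with a gripper value outside its range is refused whole. The fingers move at their own pace and stop on an object; "newtons" is the grip in N (left out, the last holds). Time passes only in rows, so rows that repeat a pose let the fingers close. It gives the time, the measured TCP pose, the force, the opening and the grip force at its end, in the units of the state.
- robot.read_state(): the state, without advancing time (a new reading comes with each control period).
- robot.grab_frame(name): name is "side" or "top" or "wrist"; returns the picture (400x640x3 uint8, red, green, blue); there is no depth.
- robot.camera_info(name): a dict with "vfov" (degrees; the focal length in pixels is half the picture's height over the tangent of half this angle, whatever the lens; pixels are square), "cx", "cy" (the principal point, pixels), "k1" (the pictures are not rectified: a ray, as slopes to the right and down, at radius r is drawn at 1 + k1 r^2 times it, then the intrinsics apply), "rvec" (rotation vector, rad) and "tvec" (3), from world to camera coordinates, as OpenCV has them. Camera axes: x right, y down, z forward; pixel columns grow to the right and rows downward; lengths in m; the calibration is good to about 2 mm. A picture is of the moment at which its call begins: read the wrist's pose just before it. camera_info takes no time and is no camera call; for the wrist camera it gives the pose at the moment of the call.
- robot.job_done(): hands the job in; it is judged then, once.
The state is a dict: "time": time; "qpos": joint angles; "qd": joint speeds; "joint_efforts": joint torques, N m; "ee_pos": TCP position; "tool_rot": TCP orientation; "wrist_force": force on the tool from outside, world axes, zero at the start; "ft_torque": the same for the moment, N m; "finger_gap": finger opening in m; "finger_force": force on a finger pad.
Only numpy, scipy, OpenCV 4.12 (cv2) and the standard library are available. Lean on these libraries where they do the work, as an engineer would, in place of code of your own. Each camera call takes 0.05 s, during which the arm holds its last target. There are 200 camera calls.

## Working session

There is one attempt and no reset: what is moved stays moved. The work goes in short steps, Python scripts to look and compute and a tool call to move; the robot and the scene stay as the last step left them, time stands still between calls to the robot, and variables do not carry over. Pictures are saved under pics/ and viewed, at most 10 in all, crops included, and the job is handed in when it is done.

Besides the shell and the picture viewer there is one more tool, called after "Emit:" as name([rows], argument=value, ...), one row to a line, values as JSON. arm_command: Moves the arm, as the interface text tells. Scaled input: -1 to 1 covers 0.15 m each way for a shift and 180 degrees each way for a turn. Its arguments: {"type":"object","properties":{"deltas":{"type":"array"},"newtons":{"type":"number"}},"required":["deltas"]}

```bash
mkdir -p pics; cat > h.py <<'E'
import numpy as np,cv2
from bench import robot
def ray(cam,u,v,z,ci=None):
    c=ci or robot.camera_info(cam); f=200/np.tan(np.radians(c['vfov'])/2)
    d=np.array([(u-c['cx'])/f,(v-c['cy'])/f]); s=d.copy()
    for _ in range(30): s=d/(1+c['k1']*(s@s))
    R=cv2.Rodrigues(np.array(c['rvec'],float))[0]; t=np.array(c['tvec'],float)
    o=-R.T@t; r=R.T@np.array([s[0],s[1],1]); return o+r*(z-o[2])/r[2]
def proj(cam,p,ci=None):
    c=ci or robot.camera_info(cam); f=200/np.tan(np.radians(c['vfov'])/2)
    R=cv2.Rodrigues(np.array(c['rvec'],float))[0]; q=R@np.array(p,float)+np.array(c['tvec'],float)
    s=q[:2]/q[2]; s=s*(1+c['k1']*(s@s)); return s*f+[c['cx'],c['cy']]
def save(cam,name):
    im=robot.grab_frame(cam); cv2.imwrite('pics/'+name+'.png',cv2.cvtColor(im,cv2.COLOR_RGB2BGR)); return im
E
python3 -c "
from h import *
for n in('top','side'): save(n,n+'0')
s=robot.read_state();print(s)
for n in('top','side'):print(robot.camera_info(n))
a=cv2.imread('pics/top0.png');b=cv2.imread('pics/side0.png')
"
```

```text
{'time': 0.1, 'qpos': array([ 9.86194118e-01,  2.59282057e-01,  1.53595461e+00, -4.35686279e-05,
        1.34798522e+00, -2.02778712e-01]), 'qd': array([-0.00078085, -0.00224089, -0.00220163,  0.0024194 ,  0.00196953,
       -0.00070202]), 'joint_efforts': array([ 2.04586802e-03, -4.38206041e+01, -2.84644121e+01,  7.19144661e-02,
        3.61311156e-02, -6.21110962e-05]), 'ee_pos': array([0.20472057, 0.51010588, 0.30200194]), 'tool_rot': array([-5.96004048e-01, -3.08394194e+00,  2.38857124e-03]), 'wrist_force': array([-0.25241091,  0.72072854, -0.97452604]), 'ft_torque': array([ 0.011675  ,  0.05462077, -0.003216  ]), 'finger_force': 0.0, 'finger_gap': 0.09315174392169136}
{'vfov': 51.92631322436066, 'cx': 319.11085339305754, 'cy': 198.1760243674123, 'k1': 0.023704642561776665, 'rvec': array([ 2.14091355, -2.12005663,  0.18578903]), 'tvec': array([-0.0108918 ,  0.50165175,  1.09237403])}
{'vfov': 43.82733723097838, 'cx': 322.5776081305085, 'cy': 198.47708424500055, 'k1': -0.08915561258935044, 'rvec': array([ 2.16841744, -0.35188364,  0.18874648]), 'tvec': array([-0.51438759,  0.11407841,  1.22990848])}
```

View pics/top0.png

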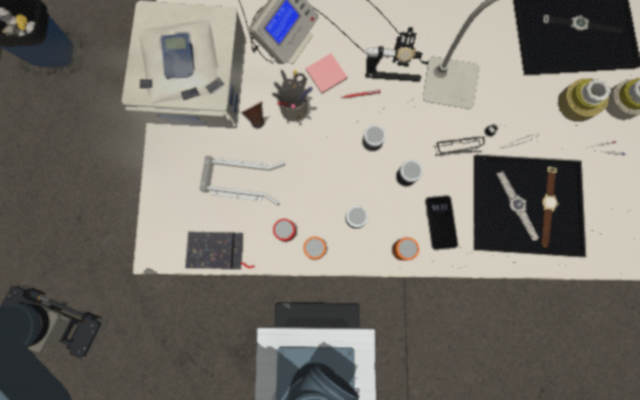

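View pics/side0.png

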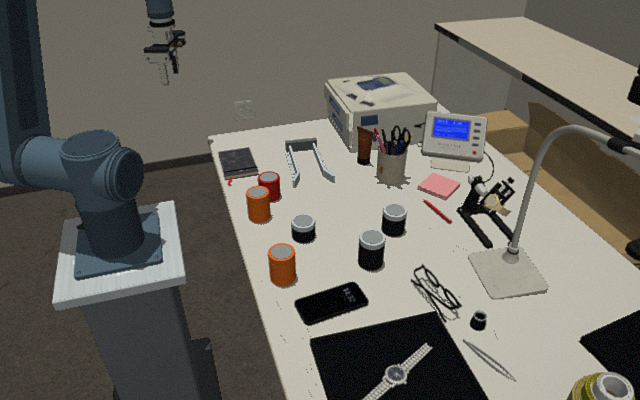

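The top picture shows the black jars at (373,136), (410,172) and (357,217). The red look-alike is at (284,230) and the orange ones at (315,247) and (406,248). The guide's stop is at (207,175) and its mouth at about (281,182). In the side picture the black jars are at (302,228), (371,250) and (394,220). I'll enlarge both to confirm which is which.

```bash
python3 -c "
from h import *
a=cv2.imread('pics/top0.png')[115:265,185:445];cv2.imwrite('pics/t1.png',cv2.resize(a,None,fx=3,fy=3,interpolation=cv2.INTER_CUBIC))
a=cv2.imread('pics/side0.png')[130:300,230:430];cv2.imwrite('pics/s1.png',cv2.resize(a,None,fx=3.5,fy=3.5,interpolation=cv2.INTER_CUBIC))
"
```

```text
(no output)
```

View pics/t1.png

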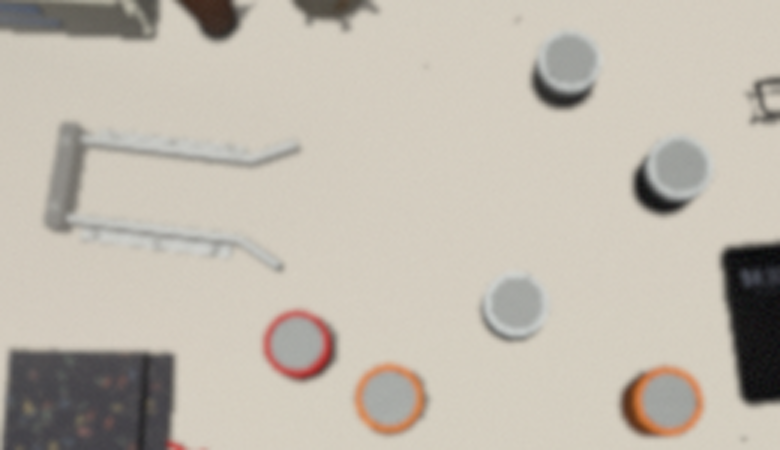

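View pics/s1.png

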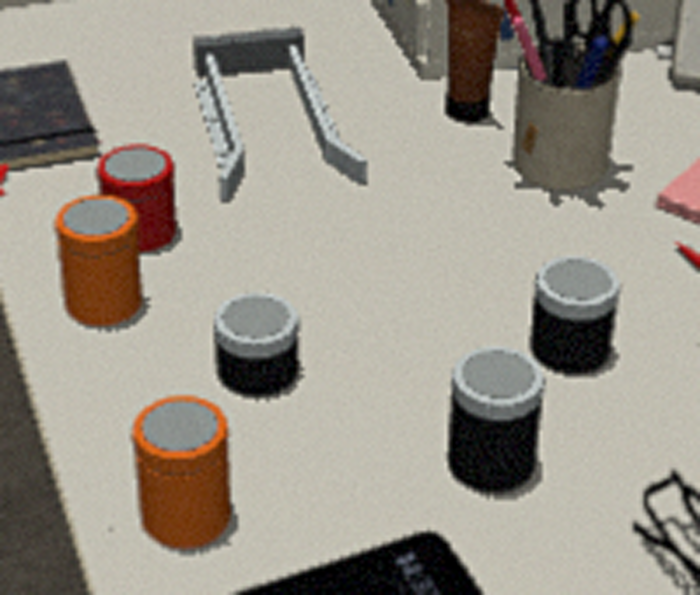

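The three tops in the top crop: tall at (679,167), middle at (568,62), short at (515,305). The side crop confirms the heights, and all three have black bodies. Rail tops run (85,137)→(252,160)→(298,147) and (70,220)→(238,240)→(280,267).

```bash
python3 -c "
from h import *
np.set_printoptions(precision=4,suppress=True)
T=lambda X,Y,z:ray('top',184.67+X/3,114.67+Y/3,z)
S=lambda X,Y,z:ray('side',229.6+X/3.5,129.6+Y/3.5,z)
for n,p,s,h in(('tall',(679,167),(498,378),.08),('mid',(568,62),(576,283),.065),('short',(515,305),(257,321),.05),('red',(299,343),(136,164),.065),('or1',(390,399),(97,217),.08),('or2',(667,401),(181,427),.08)):print(n,T(*p,h)[:2],S(*s,h)[:2])
for n,p in(('upper',[(85,137),(252,160),(298,147)]),('lower',[(70,220),(238,240),(280,267)])):
  print(n,[T(*q,.025)[:2] for q in p])
print('sideU',[S(*q,.025)[:2] for q in((293,47),(328,136),(366,160))]);print('sideL',[S(*q,.025)[:2] for q in((210,58),(241,150),(222,180))])
print('stop',[T(*q,.035)[:2] for q in((72,123),(56,230),(85,125),(70,230))])
print('sidestop front top', [S(*q,.035)[:2] for q in((196,45),(304,37))])
print('phone',T(722,250,.011)[:2],T(742,402,.011)[:2],'glasses',T(745,98,.02)[:2],'nb',T(172,353,.016)[:2],T(10,353,.016)[:2])
print('pens',T(215,35,.0)[:2],'printer',T(155,35,0)[:2])
for n,(u,v) in dict(cup=(292,90),lamp=(450,105),clampL=(420,78),desk=(145,273)).items():print(n,ray('top',u,v,0)[:2])
import cv2
print(cv2.Rodrigues(robot.read_state()['tool_rot'])[0])
"
```

```text
tall [ 0.5743 -0.2539] [ 0.5732 -0.261 ]
mid [ 0.6773 -0.1572] [ 0.6759 -0.1652]
short [ 0.4513 -0.1081] [ 0.4519 -0.1176]
red [0.4133 0.0863] [0.4138 0.0849]
or1 [0.3636 0.0043] [0.3651 0.0011]
or2 [ 0.3644 -0.2373] [ 0.3648 -0.2427]
upper [array([0.6116, 0.2978]), array([0.5908, 0.1385]), array([0.604 , 0.0952])]
lower [array([0.5311, 0.3075]), array([0.5135, 0.1493]), array([0.4882, 0.1092])]
sideU [array([0.61  , 0.2939]), array([0.5912, 0.1376]), array([0.6092, 0.0922])]
sideL [array([0.5318, 0.2979]), array([0.5148, 0.1393]), array([0.4873, 0.1004])]
stop [array([0.6224, 0.3081]), array([0.5195, 0.3172]), array([0.6206, 0.2957]), array([0.5196, 0.3042])]
sidestop front top [array([0.5216, 0.3079]), array([0.6199, 0.2916])]
phone [ 0.511 -0.308] [ 0.368  -0.3214] glasses [ 0.6579 -0.3327] nb [0.4077 0.2083] [0.4064 0.3583]
pens [0.7235 0.182 ] printer [0.7229 0.2411]
cup [0.839  0.0788]
lamp [ 0.7955 -0.3937]
clampL [ 0.8809 -0.307 ]
desk [0.2942 0.4744]
[[-0.928   0.3726 -0.0009]
 [ 0.3726  0.928  -0.0014]
 [ 0.0003 -0.0016 -1.    ]]
```

Emit:
arm_command([
  [0,[-1,-0.91,0],0.39],
  [0,[-1,-0.91,0],0.39],
  [0,[-1,-0.91,0],0.39],
  [0,[-1,-0.91,0],0.39],
  [0,[-1,-0.91,0],0.39],
  [0,[-1,-0.91,0],0.39],
  [0,[-1,-0.91,0],0.39],
  [0,[-1,-0.91,0],0.39],
  [0,[-1,-0.91,0],0.39],
  [0,[-1,-0.91,0],0.39],
], newtons=8)

```text
time: 0.93
ee_pos: [0.2932, 0.3275, 0.3024]
tool_rot: [-2.269, -2.173, 0.001]
wrist_force: [0.2, 0.6, 0.7]
finger_gap: 0.0929
finger_force: 0.0
```

```bash
cat > g.py <<'E'
import sys
from h import *
# usage: g.py x y z yawdeg(of tool y axis) -> normalised shift and turn
x,y,z,yaw=map(float,sys.argv[1:5]); s=robot.read_state()
R=cv2.Rodrigues(s['tool_rot'])[0]; d=R.T@(np.array([x,y,z])-s['ee_pos'])/.15
c=np.degrees(np.arctan2(R[1,1],R[0,1])); e=(yaw-c+90)%180-90
print('t',round(s['time'],2),'pos',s['ee_pos'].round(4),'yaw',round(c,2),'shift',d.round(3),'turn',round(-e/180,4),'gap',s['finger_gap'],'F',s['wrist_force'].round(1),'pad',s['finger_force'])
E
python3 g.py .574 -.256 .25 -6.9
```

```text
t 0.93 pos [0.2932 0.3275 0.3024] yaw -2.47 shift [-3.805  2.038  0.35 ] turn 0.0246 gap 0.09287023212030904 F [0.2 0.6 0.7] pad 0.0
```

Emit:
arm_command([
  [0,[-0.95,0.5,0.05],0.0246],
  [0,[-0.95,0.5,0.05],0.0246],
  [0,[-0.95,0.5,0.05],0.0246],
  [0,[-0.95,0.5,0.05],0.0246],
  [0,[-0.95,0.5,0.05],0.0246],
])

```text
time: 1.35
ee_pos: [0.3653, 0.178, 0.2948]
tool_rot: [2.348, 2.083, -0.002]
wrist_force: [1.2, 0.9, -0.0]
finger_gap: 0.0931
finger_force: 0.0
```

Emit:
arm_command([
  [0,[-0.95,0.5,0.0],0],
  [0,[-0.95,0.5,0.0],0],
  [0,[-0.95,0.5,0.0],0],
  [0,[-0.95,0.5,0.0],0],
  [0,[-0.95,0.5,0.0],0],
])

```text
time: 1.77
ee_pos: [0.4236, 0.028, 0.2952]
tool_rot: [2.347, 2.084, -0.001]
wrist_force: [1.0, 0.3, 1.0]
finger_gap: 0.0929
finger_force: 0.0
```

Emit:
arm_command([
  [0,[-0.95,0.5,0.0],0],
  [0,[-0.95,0.5,0.0],0],
  [0,[-0.95,0.5,0.0],0],
  [0,[-0.95,0.5,0.0],0],
  [0,[-0.95,0.5,0.0],0],
  [0,[-0.95,0.5,0.0],0],
  [0,[-0.95,0.5,0.0],0],
])

```text
time: 2.35
ee_pos: [0.4794, -0.1161, 0.2947]
tool_rot: [-2.342, -2.09, 0.0]
wrist_force: [0.7, 0.3, 0.2]
finger_gap: 0.0925
finger_force: 0.0
```

```bash
python3 g.py .574 -.256 .25 -6.9; python3 -c "
from h import *
ci=robot.camera_info('wrist');save('wrist','w1')
np.save('w1.npy',ci,allow_pickle=True)
for n,p in dict(tall=(.574,-.256,.08),mid=(.677,-.16,.065),short=(.4513,-.11,.05)).items():print(n,proj('wrist',p,ci))
"
```

```text
t 2.35 pos [ 0.4794 -0.1161  0.2947] yaw -6.51 shift [-0.855  0.733  0.295] turn 0.0022 gap 0.09251025185186837 F [0.7 0.3 0.2] pad 0.0
tall [428.69531635 323.31325768]
mid [529.75941369 213.55327608]
short [285.39342759 184.62108572]
```

View pics/w1.png

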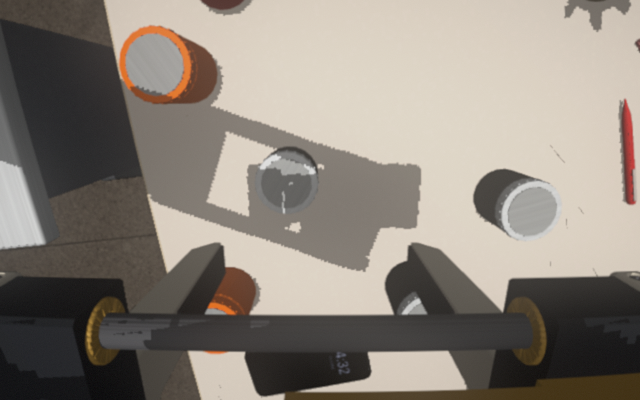

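The wrist picture shows the short jar's lid at (288,180) and the middle's at (527,209). The tall one's lid is partly hidden near (430,320).

```bash
python3 -c "
from h import *
ci=np.load('w1.npy',allow_pickle=True).item()
print(ray('wrist',288,180,.05,ci),ray('wrist',527,209,.065,ci))"
```

```text
[ 0.45433442 -0.1058848   0.05      ] [ 0.67405148 -0.1551625   0.065     ]
```

Emit:
arm_command([
  [0,[-0.855,0.735,0.295],0.002],
  [0,[-0.855,0.735,0.295],0.002],
  [0,[-0.855,0.735,0.295],0.002],
  [0,[-0.855,0.735,0.295],0.002],
  [0,[-0.855,0.735,0.295],0.002],
  [0,[-0.855,0.735,0.295],0.002],
  [0,[-0.855,0.735,0.295],0.002],
])

```text
time: 2.98
ee_pos: [0.5745, -0.2554, 0.2507]
tool_rot: [-2.348, -2.084, -0.0]
wrist_force: [-0.1, 0.3, 0.8]
finger_gap: 0.0924
finger_force: 0.0
```

```bash
python3 g.py .574 -.255 .113 -6.9; python3 g.py .574 -.255 .2 -6.9
```

```text
t 2.98 pos [ 0.5745 -0.2554  0.2507] yaw -6.8 shift [ 0.001 -0.002  0.918] turn 0.0005 gap 0.09242780876771964 F [-0.1  0.3  0.8] pad 0.0
t 2.98 pos [ 0.5745 -0.2554  0.2507] yaw -6.8 shift [ 0.002 -0.003  0.338] turn 0.0005 gap 0.09242780876771964 F [-0.1  0.3  0.8] pad 0.0
```

Emit:
arm_command([
  [0,[0.015,0,0.2],0],
  [0,[0.015,0,0.4],0],
  [0,[0.015,0,0.6],0],
  [0,[0.015,0,0.75],0],
  [0,[0.015,0,0.9],0],
  [0,[0.015,0,0.915],0],
  [0,[0.015,0,0.915],0],
  [0,[0.015,0,0.915],0],
])

```text
time: 3.65
ee_pos: [0.5756, -0.2542, 0.1158]
tool_rot: [2.348, 2.085, 0.001]
wrist_force: [-0.0, -1.5, 0.5]
finger_gap: 0.0928
finger_force: 0.0
```

Emit:
arm_command([
  [0.35,[0,0,0],0],
  [0.35,[0,0,0],0],
  [0.35,[0,0,0],0],
  [0.35,[0,0,0],0],
  [0.4,[0,0,0],0],
  [0.4,[0,0,0],0],
  [0.4,[0,0,0],0],
  [0.4,[0,0,0],0],
  [0.4,[0,0,0],0],
  [0.4,[0,0,0],0],
], newtons=6)

```text
time: 4.48
ee_pos: [0.5751, -0.2553, 0.114]
tool_rot: [2.35, 2.084, -0.0]
wrist_force: [-1.8, 1.0, 4.8]
finger_gap: 0.06
finger_force: 6.0
```

```bash
python3 g.py .5425 .06 .1115 -6.9
```

```text
t 4.48 pos [ 0.5751 -0.2553  0.114 ] yaw -6.87 shift [ 2.061 -0.467  0.016] turn 0.0002 gap 0.060006258733438574 F [-1.8  1.   4.8] pad 6.000183597207069
```

Emit:
arm_command([
  [0.4,[0.09,-0.02,0],0],
  [0.4,[0.18,-0.04,0],0],
  [0.4,[0.27,-0.06,0],0],
  [0.4,[0.36,-0.08,0],0],
  [0.4,[0.45,-0.1,0],0],
  [0.4,[0.54,-0.12,0],0],
  [0.4,[0.63,-0.14,0],0],
  [0.4,[0.72,-0.16,0],0],
  [0.4,[0.81,-0.18,0],0],
  [0.4,[0.9,-0.2,0],0],
])

```text
time: 5.32
ee_pos: [0.5614, -0.1162, 0.114]
tool_rot: [2.35, 2.084, 0.0]
wrist_force: [1.3, -3.2, 4.5]
finger_gap: 0.0596
finger_force: 6.0
```

Emit:
arm_command([
  [0.4,[0.09,-0.02,0],0],
  [0.4,[0.18,-0.04,0],0],
  [0.4,[0.27,-0.06,0],0],
  [0.4,[0.36,-0.08,0],0],
  [0.4,[0.45,-0.1,0],0],
  [0.4,[0.54,-0.12,0],0],
  [0.4,[0.63,-0.14,0],0],
  [0.4,[0.72,-0.16,0],0],
  [0.4,[0.81,-0.18,0],0],
  [0.4,[0.9,-0.2,0],0],
])

```text
time: 6.15
ee_pos: [0.5475, 0.0212, 0.114]
tool_rot: [2.35, 2.084, -0.0]
wrist_force: [0.7, -3.8, 6.7]
finger_gap: 0.0597
finger_force: 6.0
```

```bash
python3 g.py .5425 .06 .1115 -6.9;  python3 -c "
from h import *
a=save('top','t2')[115:265,185:385];cv2.imwrite('pics/t2.png',cv2.resize(a[:,:,::-1],None,fx=4,fy=4,interpolation=cv2.INTER_CUBIC))"
```

```text
t 6.15 pos [0.5475 0.0212 0.114 ] yaw -6.86 shift [ 0.253 -0.064  0.017] turn 0.0002 gap 0.05969119860704031 F [ 0.7 -3.8  6.7] pad 5.999748408794403
```

View pics/t2.png

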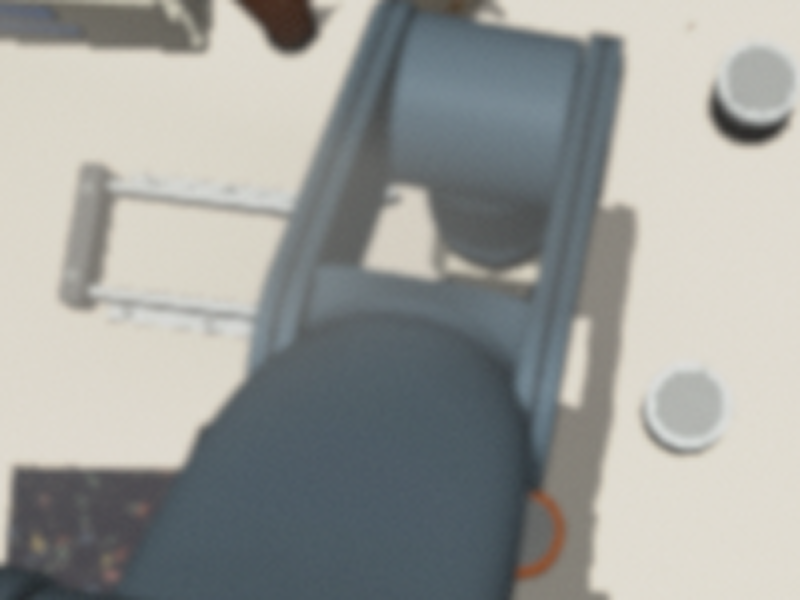

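The jar is hidden under the arm in the top view. The guide and the other jars are clear, and the guide hasn't moved. I'll carry on by line and force.

Emit:
arm_command([
  [0.4,[0.06,-0.016,0],0],
  [0.4,[0.13,-0.032,0],0],
  [0.4,[0.19,-0.05,0],0],
  [0.4,[0.255,-0.064,0],0],
  [0.4,[0.31,-0.064,0],0],
  [0.4,[0.37,-0.064,0],0],
  [0.4,[0.43,-0.064,0],0],
  [0.4,[0.49,-0.064,0],0],
  [0.4,[0.55,-0.064,0],0],
  [0.4,[0.6,-0.064,0],0],
])

```text
time: 7.03
ee_pos: [0.5483, 0.1115, 0.1139]
tool_rot: [-2.35, -2.085, 0.002]
wrist_force: [-0.4, -3.8, 6.9]
finger_gap: 0.0604
finger_force: 6.0
```

Emit:
arm_command([
  [0.4,[0.05,0,0],0],
  [0.4,[0.1,0,0],0],
  [0.4,[0.15,0,0],0],
  [0.4,[0.2,0,0],0],
  [0.4,[0.25,0,0],0],
  [0.4,[0.3,0,0],0],
])

```text
time: 7.53
ee_pos: [0.5535, 0.1559, 0.1139]
tool_rot: [-2.35, -2.085, 0.002]
wrist_force: [-0.9, -5.2, 7.4]
finger_gap: 0.0599
finger_force: 6.0
```

```bash
python3 g.py .568 .270 .114 -6.9
```

```text
t 7.53 pos [0.5535 0.1559 0.1139] yaw -6.85 shift [ 0.767  0.005 -0.002] turn 0.0003 gap 0.05991480715647238 F [-0.9 -5.2  7.4] pad 6.000405997037888
```

Emit:
arm_command([
  [0.4,[0.06,0,0],0],
  [0.4,[0.12,0,0],0],
  [0.4,[0.18,0,0],0],
  [0.4,[0.24,0,0],0],
  [0.4,[0.3,0,0],0],
  [0.4,[0.36,0,0],0],
  [0.4,[0.42,0,0],0],
  [0.4,[0.48,0,0],0],
  [0.4,[0.54,0,0],0],
  [0.4,[0.6,0,0],0],
])

```text
time: 8.37
ee_pos: [0.5641, 0.2451, 0.1139]
tool_rot: [-2.35, -2.085, 0.003]
wrist_force: [-0.6, -4.3, 7.3]
finger_gap: 0.06
finger_force: 6.0
```

Emit:
arm_command([
  [0.4,[0.03,0,0],0],
  [0.4,[0.06,0,0],0],
  [0.4,[0.09,0,0],0],
  [0.4,[0.12,0,0],0],
])

```text
time: 8.7
ee_pos: [0.5661, 0.2628, 0.1138]
tool_rot: [-2.35, -2.085, 0.003]
wrist_force: [-1.6, -4.4, 7.4]
finger_gap: 0.0597
finger_force: 6.0
```

```bash
python3 g.py .568 .270 .114 -6.9
```

```text
t 8.7 pos [0.5661 0.2628 0.1138] yaw -6.85 shift [ 0.049  0.007 -0.001] turn 0.0003 gap 0.05968939684813536 F [-1.6 -4.4  7.4] pad 6.000487804412842
```

Small steps until the push force rises at the stop.

Emit:
arm_command([
  [0.4,[0.013,0,0],0],
  [0.4,[0.027,0,0],0],
  [0.4,[0.04,0,0],0],
])

```text
time: 8.95
ee_pos: [0.5668, 0.2687, 0.1138]
tool_rot: [-2.35, -2.085, 0.003]
wrist_force: [-1.3, -4.7, 7.6]
finger_gap: 0.0597
finger_force: 6.0
```

Emit:
arm_command([
  [0.4,[0.013,0,0],0],
  [0.4,[0.027,0,0],0],
  [0.4,[0.04,0,0],0],
])

```text
time: 9.2
ee_pos: [0.5675, 0.2745, 0.1138]
tool_rot: [-2.35, -2.085, 0.003]
wrist_force: [0.3, -4.9, 7.0]
finger_gap: 0.06
finger_force: 6.0
```

Emit:
arm_command([
  [0.4,[0.013,0,0],0],
  [0.4,[0.027,0,0],0],
  [0.4,[0.035,0,0],0],
])

```text
time: 9.45
ee_pos: [0.5681, 0.2793, 0.1135]
tool_rot: [2.35, 2.085, -0.005]
wrist_force: [-0.3, -7.3, 5.1]
finger_gap: 0.0601
finger_force: 6.0
```

Emit:
arm_command([
  [0.4,[0.01,0,0],0],
  [0.4,[0.02,0,0],0],
  [0.4,[0.02,0,0],0],
])

```text
time: 9.7
ee_pos: [0.5684, 0.2819, 0.113]
tool_rot: [2.35, 2.085, -0.006]
wrist_force: [0.8, -6.9, 3.5]
finger_gap: 0.0599
finger_force: 6.0
```

Emit:
arm_command([
  [0.4,[0.01,0,0],0],
  [0.4,[0.02,0,0],0],
  [0.4,[0.02,0,0],0],
])

```text
time: 9.95
ee_pos: [0.5687, 0.2847, 0.1129]
tool_rot: [2.35, 2.084, -0.007]
wrist_force: [1.3, -6.9, 3.7]
finger_gap: 0.0599
finger_force: 6.0
```

Emit:
arm_command([
  [0,[0,0,0],0],
  [0,[0,0,0],0],
  [0,[0,0,0],0],
  [0,[0,0,-0.1],0],
  [0,[0,0,-0.3],0],
  [0,[0,0,-0.55],0],
  [0,[0,0,-0.8],0],
  [0,[0,0,-0.9],0],
])

```text
time: 10.62
ee_pos: [0.5711, 0.2868, 0.2541]
tool_rot: [2.348, 2.084, 0.01]
wrist_force: [0.6, 0.3, 1.3]
finger_gap: 0.0926
finger_force: 0.0
```

Emit:
arm_command([
  [0,[-0.25,0,0],0],
  [0,[-0.5,0,0],0],
  [0,[-0.75,0,0],0],
  [0,[-1,0,0],0],
  [0,[-1,0,0],0],
  [0,[-1,0,0],0],
])

```text
time: 11.12
ee_pos: [0.5517, 0.1354, 0.2486]
tool_rot: [-2.353, -2.08, 0.0]
wrist_force: [-0.7, 0.1, -0.3]
finger_gap: 0.0929
finger_force: 0.0
```

```bash
python3 g.py .675 -.157 .25 -6.9; python3 -c "
from h import *
ci=robot.camera_info('wrist');save('wrist','w2')
np.save('w2.npy',ci,allow_pickle=True)
for n,p in dict(tall=(.568,.27,.08),stop=(.5715,.3,.035)).items():print(n,proj('wrist',p,ci))
"
```

```text
t 11.12 pos [0.5517 0.1354 0.2486] yaw -7.06 shift [-1.834  1.055 -0.011] turn -0.0009 gap 0.09287221828879302 F [-0.7  0.1 -0.3] pad 0.0
tall [314.79660565   9.72169063]
stop [314.60170152 -17.97093049]
```

View pics/w2.png

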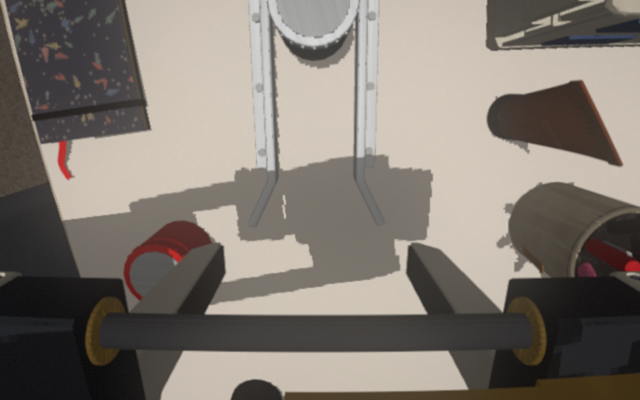

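The tall jar stands in the lane with the near edge of its lid at (314,48). The rail bends are at (275,180) and (358,180).

```bash
python3 -c "
from h import *
ci=np.load('w2.npy',allow_pickle=True).item()
e=ray('wrist',314,48,.08,ci);print('edge',e)
a=ray('wrist',275,180,.025,ci);b=ray('wrist',358,180,.025,ci);m=(a+b)/2;print(a,b,m)
print('rail far',ray('wrist',268,20,.025,ci),ray('wrist',362,20,.025,ci))
print('tips',ray('wrist',252,225,.025,ci),ray('wrist',380,222,.025,ci))"
```

```text
edge [0.56457054 0.24675218 0.08      ]
[0.51787109 0.15130134 0.025     ] [0.59015619 0.1423175  0.025     ] [0.55401364 0.14680942 0.025     ]
rail far [0.53179155 0.28016309 0.025     ] [0.6056825  0.27095779 0.025     ]
tips [0.49059168 0.11260747 0.025     ] [0.60649766 0.10110843 0.025     ]
```

Emit:
arm_command([
  [0,[-0.25,0.14,0],0],
  [0,[-0.5,0.28,0],0],
  [0,[-0.75,0.42,0],0],
  [0,[-0.92,0.53,0],0],
  [0,[-0.92,0.53,0],0],
])

```text
time: 11.58
ee_pos: [0.6174, -0.0138, 0.2482]
tool_rot: [2.351, 2.079, 0.0]
wrist_force: [0.2, -0.4, 0.1]
finger_gap: 0.0933
finger_force: 0.0
```

Emit:
arm_command([
  [0,[-0.25,0.14,0],0],
  [0,[-0.5,0.28,0],0],
  [0,[-0.75,0.42,0],0],
  [0,[-0.92,0.53,0],0],
  [0,[-0.92,0.53,0],0],
  [0,[-0.92,0.53,0],0],
  [0,[-0.92,0.53,0],0],
])

```text
time: 12.17
ee_pos: [0.6771, -0.1542, 0.2479]
tool_rot: [-2.348, -2.085, -0.0]
wrist_force: [0.6, -0.9, -0.5]
finger_gap: 0.0933
finger_force: 0.0
```

```bash
python3 g.py .675 -.156 .1135 -6.9
```

```text
t 12.17 pos [ 0.6771 -0.1542  0.2479] yaw -6.79 shift [-0.015 -0.011  0.896] turn 0.0006 gap 0.0932739350191594 F [ 0.6 -0.9 -0.5] pad 0.0
```

Emit:
arm_command([
  [0,[-0.005,-0.011,0.2],0],
  [0,[-0.005,-0.011,0.4],0],
  [0,[-0.005,-0.011,0.6],0],
  [0,[-0.005,-0.011,0.75],0],
  [0,[-0.005,-0.011,0.88],0],
  [0,[-0.005,-0.011,0.895],0],
  [0,[-0.005,-0.011,0.895],0],
  [0,[-0.005,-0.011,0.895],0],
])

```text
time: 12.83
ee_pos: [0.6759, -0.1555, 0.1159]
tool_rot: [2.348, 2.086, 0.001]
wrist_force: [0.2, -0.8, 1.1]
finger_gap: 0.0928
finger_force: 0.0
```

Emit:
arm_command([
  [0.35,[0,0,0],0],
  [0.35,[0,0,0],0],
  [0.35,[0,0,0],0],
  [0.35,[0,0,0],0],
  [0.4,[0,0,0],0],
  [0.4,[0,0,0],0],
  [0.4,[0,0,0],0],
  [0.4,[0,0,0],0],
  [0.4,[0,0,0],0],
  [0.4,[0,0,0],0],
], newtons=6)

```text
time: 13.67
ee_pos: [0.6756, -0.1571, 0.115]
tool_rot: [2.35, 2.084, 0.001]
wrist_force: [2.0, -0.3, 4.4]
finger_gap: 0.0597
finger_force: 6.0
```

```bash
python3 g.py .5425 .05 .1135 -6.9
```

```text
t 13.67 pos [ 0.6756 -0.1571  0.115 ] yaw -6.87 shift [ 1.265 -1.046  0.009] turn 0.0002 gap 0.05971130500847497 F [ 2.  -0.3  4.4] pad 6.000649183988571
```

Emit:
arm_command([
  [0.4,[0.07,-0.055,0],0],
  [0.4,[0.14,-0.11,0],0],
  [0.4,[0.21,-0.165,0],0],
  [0.4,[0.28,-0.22,0],0],
  [0.4,[0.35,-0.28,0],0],
  [0.4,[0.42,-0.34,0],0],
  [0.4,[0.48,-0.39,0],0],
  [0.4,[0.54,-0.44,0],0],
  [0.4,[0.6,-0.5,0],0],
  [0.4,[0.65,-0.54,0],0],
])

```text
time: 14.5
ee_pos: [0.6062, -0.0498, 0.115]
tool_rot: [2.349, 2.084, 0.001]
wrist_force: [1.3, -2.1, 4.4]
finger_gap: 0.0598
finger_force: 6.0
```

Emit:
arm_command([
  [0.4,[0.07,-0.05,0],0],
  [0.4,[0.14,-0.11,0],0],
  [0.4,[0.21,-0.165,0],0],
  [0.4,[0.28,-0.22,0],0],
  [0.4,[0.35,-0.28,0],0],
  [0.4,[0.42,-0.34,0],0],
  [0.4,[0.48,-0.4,0],0],
  [0.4,[0.54,-0.46,0],0],
  [0.4,[0.6,-0.5,0],0],
  [0.4,[0.61,-0.505,0],0],
])

```text
time: 15.33
ee_pos: [0.541, 0.051, 0.1149]
tool_rot: [-2.349, -2.086, 0.001]
wrist_force: [-0.3, -4.2, 7.2]
finger_gap: 0.0599
finger_force: 6.0
```

```bash
python3 g.py .561 .215 .115 -6.9
```

```text
t 15.33 pos [0.541  0.051  0.1149] yaw -6.79 shift [ 1.101e+00  3.000e-03 -1.000e-03] turn 0.0006 gap 0.059864826031516584 F [-0.3 -4.2  7.2] pad 6.000950932502747
```

Emit:
arm_command([
  [0.4,[0.06,0.005,0],0],
  [0.4,[0.12,0.01,0],0],
  [0.4,[0.18,0.01,0],0],
  [0.4,[0.24,0.01,0],0],
  [0.4,[0.3,0.01,0],0],
  [0.4,[0.36,0.01,0],0],
  [0.4,[0.42,0.01,0],0],
  [0.4,[0.48,0.01,0],0],
  [0.4,[0.54,0.01,0],0],
  [0.4,[0.6,0.01,0],0],
])

```text
time: 16.17
ee_pos: [0.5536, 0.1388, 0.1148]
tool_rot: [2.35, 2.085, -0.003]
wrist_force: [-1.0, -5.2, 7.9]
finger_gap: 0.0602
finger_force: 6.0
```

Emit:
arm_command([
  [0.4,[0.06,0,0],0],
  [0.4,[0.12,0,0],0],
  [0.4,[0.18,0,0],0],
  [0.4,[0.24,0,0],0],
  [0.4,[0.3,0,0],0],
  [0.4,[0.36,0,0],0],
  [0.4,[0.42,0,0],0],
])

```text
time: 16.75
ee_pos: [0.5609, 0.2013, 0.1147]
tool_rot: [2.35, 2.085, -0.003]
wrist_force: [-0.5, -4.6, 7.1]
finger_gap: 0.06
finger_force: 6.0
```

Emit:
arm_command([
  [0.4,[0.015,0,0],0],
  [0.4,[0.03,0,0],0],
  [0.4,[0.04,0,0],0],
])

```text
time: 17.0
ee_pos: [0.5615, 0.2072, 0.1146]
tool_rot: [-2.35, -2.085, 0.004]
wrist_force: [-0.4, -4.4, 7.9]
finger_gap: 0.0597
finger_force: 6.0
```

Emit:
arm_command([
  [0.4,[0.013,0,0],0],
  [0.4,[0.025,0,0],0],
  [0.4,[0.025,0,0],0],
])

```text
time: 17.25
ee_pos: [0.562, 0.2109, 0.1146]
tool_rot: [-2.35, -2.085, 0.003]
wrist_force: [0.3, -3.4, 7.1]
finger_gap: 0.0599
finger_force: 6.0
```

Emit:
arm_command([
  [0.4,[0.013,0,0],0],
  [0.4,[0.025,0,0],0],
  [0.4,[0.03,0,0],0],
])

```text
time: 17.5
ee_pos: [0.5624, 0.2152, 0.1145]
tool_rot: [-2.35, -2.085, 0.004]
wrist_force: [-0.8, -4.8, 6.3]
finger_gap: 0.0598
finger_force: 6.0
```

Emit:
arm_command([
  [0.4,[0.013,0,0],0],
  [0.4,[0.02,0,0],0],
  [0.4,[0.02,0,0],0],
])

```text
time: 17.75
ee_pos: [0.5628, 0.2182, 0.1145]
tool_rot: [-2.35, -2.085, 0.004]
wrist_force: [-0.3, -3.5, 6.7]
finger_gap: 0.06
finger_force: 6.0
```

Emit:
arm_command([
  [0.4,[0.013,0,0],0],
  [0.4,[0.02,0,0],0],
  [0.4,[0.02,0,0],0],
])

```text
time: 18.0
ee_pos: [0.563, 0.2208, 0.1141]
tool_rot: [-2.35, -2.085, 0.005]
wrist_force: [0.2, -5.1, 4.4]
finger_gap: 0.0597
finger_force: 6.0
```

Emit:
arm_command([
  [0.4,[0.013,0,0],0],
  [0.4,[0.02,0,0],0],
  [0.4,[0.02,0,0],0],
])

```text
time: 18.25
ee_pos: [0.5631, 0.2234, 0.1137]
tool_rot: [-2.35, -2.085, 0.007]
wrist_force: [0.2, -5.7, 3.3]
finger_gap: 0.0599
finger_force: 6.0
```

Emit:
arm_command([
  [0.4,[0.01,0,0],0],
  [0.4,[0.015,0,0],0],
  [0,[0.015,0,0],0],
  [0,[0.015,0,0],0],
  [0,[0.015,0,0],0],
  [0,[0.015,0,-0.1],0],
  [0,[0.015,0,-0.3],0],
  [0,[0.015,0,-0.55],0],
  [0,[0.015,0,-0.8],0],
  [0,[0.015,0,-0.9],0],
])

```text
time: 19.08
ee_pos: [0.5662, 0.2274, 0.2548]
tool_rot: [2.348, 2.083, 0.01]
wrist_force: [1.2, 1.1, -0.3]
finger_gap: 0.0931
finger_force: 0.0
```

Emit:
arm_command([
  [0,[-0.25,-0.05,0],0],
  [0,[-0.5,-0.1,0],0],
  [0,[-0.75,-0.15,0],0],
  [0,[-1,-0.2,0],0],
  [0,[-1,-0.2,0],0],
])

```text
time: 19.5
ee_pos: [0.5152, 0.0769, 0.2492]
tool_rot: [-2.354, -2.08, 0.005]
wrist_force: [1.0, 0.5, 0.6]
finger_gap: 0.0929
finger_force: 0.0
```

Emit:
arm_command([
  [0,[-0.25,-0.05,0],0],
  [0,[-0.5,-0.1,0],0],
  [0,[-0.7,-0.15,0],0],
  [0,[-0.7,-0.2,0],0],
  [0,[-0.7,-0.2,0],0],
  [0,[-0.7,-0.2,0],0],
])

```text
time: 20.0
ee_pos: [0.475, -0.0187, 0.2495]
tool_rot: [-2.351, -2.083, -0.001]
wrist_force: [0.6, -0.8, 0.7]
finger_gap: 0.093
finger_force: 0.0
```

```bash
python3 g.py .453 -.1075 .1135 -6.9; python3 -c "
from h import *
ci=robot.camera_info('wrist');save('wrist','w3')
np.save('w3.npy',ci,allow_pickle=True)
print(proj('wrist',(.453,-.1075,.05),ci))
"
```

```text
t 20.0 pos [ 0.475  -0.0187  0.2495] yaw -6.9 shift [-0.606 -0.074  0.906] turn -0.0 gap 0.09296648729286196 F [ 0.6 -0.8  0.7] pad 0.0
[302.90124832 298.1084604 ]
```

View pics/w3.png

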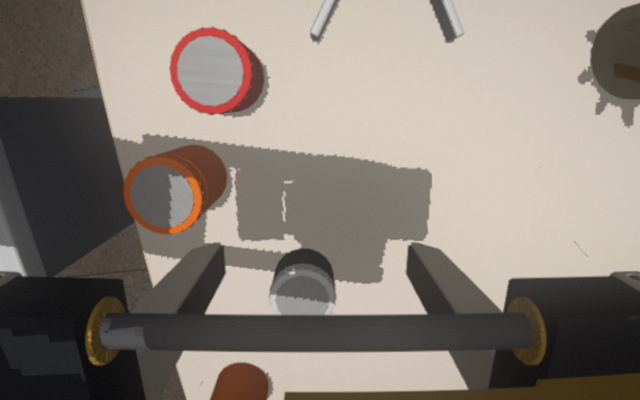

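The wrist picture shows the short jar's lid centred at about (303,297), matching the prediction (303,298), so I'm descending on it.

Emit:
arm_command([
  [0,[-0.25,-0.04,0],0],
  [0,[-0.5,-0.074,0],0],
  [0,[-0.605,-0.074,0],0],
  [0,[-0.605,-0.074,0.2],0],
  [0,[-0.605,-0.074,0.4],0],
  [0,[-0.605,-0.074,0.6],0],
  [0,[-0.605,-0.074,0.8],0],
  [0,[-0.605,-0.074,0.905],0],
  [0,[-0.605,-0.074,0.915],0],
  [0,[-0.605,-0.074,0.915],0],
])

```text
time: 20.88
ee_pos: [0.4534, -0.107, 0.1115]
tool_rot: [-2.347, -2.085, 0.001]
wrist_force: [-0.3, 0.1, 0.4]
finger_gap: 0.0932
finger_force: 0.0
```

Emit:
arm_command([
  [0.35,[0,0,0],0],
  [0.35,[0,0,0],0],
  [0.35,[0,0,0],0],
  [0.35,[0,0,0],0],
  [0.4,[0,0,0],0],
  [0.4,[0,0,0],0],
  [0.4,[0,0,0],0],
  [0.4,[0,0,0],0],
  [0.4,[0,0,0],0],
  [0.4,[0,0,0],0],
], newtons=6)

```text
time: 21.72
ee_pos: [0.4533, -0.1084, 0.1128]
tool_rot: [2.35, 2.084, 0.0]
wrist_force: [-0.7, 1.4, 6.4]
finger_gap: 0.06
finger_force: 6.0
```

```bash
python3 g.py .5415 .05 .1135 -6.9
```

```text
t 21.72 pos [ 0.4533 -0.1084  0.1128] yaw -6.87 shift [ 1.118  0.458 -0.005] turn 0.0002 gap 0.06001213512178938 F [-0.7  1.4  6.4] pad 6.00092813372612
```

Emit:
arm_command([
  [0.4,[0.06,0.025,0],0],
  [0.4,[0.12,0.05,0],0],
  [0.4,[0.18,0.075,0],0],
  [0.4,[0.24,0.1,0],0],
  [0.4,[0.3,0.13,0],0],
  [0.4,[0.36,0.16,0],0],
  [0.4,[0.42,0.19,0],0],
  [0.4,[0.48,0.21,0],0],
  [0.4,[0.54,0.23,0],0],
  [0.4,[0.6,0.25,0],0],
])

```text
time: 22.55
ee_pos: [0.5019, -0.023, 0.1127]
tool_rot: [2.349, 2.084, -0.0]
wrist_force: [-1.3, -3.8, 6.4]
finger_gap: 0.0598
finger_force: 6.0
```

Emit:
arm_command([
  [0.4,[0.06,0.025,0],0],
  [0.4,[0.12,0.05,0],0],
  [0.4,[0.18,0.075,0],0],
  [0.4,[0.24,0.1,0],0],
  [0.4,[0.3,0.13,0],0],
  [0.4,[0.36,0.16,0],0],
  [0.4,[0.42,0.19,0],0],
  [0.4,[0.48,0.21,0],0],
  [0.4,[0.52,0.215,0],0],
])

```text
time: 23.3
ee_pos: [0.5435, 0.051, 0.1127]
tool_rot: [2.348, 2.085, 0.001]
wrist_force: [-0.1, -4.5, 6.4]
finger_gap: 0.0598
finger_force: 6.0
```

```bash
python3 g.py .5545 .15 .1128 -6.9
```

```text
t 23.3 pos [0.5435 0.051  0.1127] yaw -6.81 shift [ 0.664 -0.005 -0.001] turn 0.0005 gap 0.05977473955306631 F [-0.1 -4.5  6.4] pad 6.0023315995931625
```

Emit:
arm_command([
  [0.4,[0.065,0,0],0],
  [0.4,[0.13,0,0],0],
  [0.4,[0.2,0,0],0],
  [0.4,[0.26,0,0],0],
  [0.4,[0.33,0,0],0],
  [0.4,[0.4,0,0],0],
  [0.4,[0.46,0,0],0],
  [0.4,[0.53,0,0],0],
  [0.4,[0.59,0,0],0],
  [0.4,[0.63,0,0],0],
])

```text
time: 24.13
ee_pos: [0.5542, 0.1449, 0.1127]
tool_rot: [2.349, 2.085, 0.001]
wrist_force: [-0.3, -2.5, 6.4]
finger_gap: 0.0599
finger_force: 6.0
```

Emit:
arm_command([
  [0.4,[0.013,0,0],0],
  [0.4,[0.025,0,0],0],
  [0.4,[0.03,0,0],0],
])

```text
time: 24.38
ee_pos: [0.5547, 0.149, 0.1127]
tool_rot: [2.348, 2.085, 0.0]
wrist_force: [-0.3, -4.5, 6.1]
finger_gap: 0.0602
finger_force: 6.0
```

Emit:
arm_command([
  [0.4,[0.013,0,0],0],
  [0.4,[0.025,0,0],0],
  [0.4,[0.03,0,0],0],
])

```text
time: 24.63
ee_pos: [0.5552, 0.1533, 0.1127]
tool_rot: [2.349, 2.084, 0.0]
wrist_force: [0.2, -3.6, 6.4]
finger_gap: 0.0594
finger_force: 6.0
```

Emit:
arm_command([
  [0.4,[0.01,0,0],0],
  [0.4,[0.02,0,0],0],
  [0.4,[0.02,0,0],0],
])

```text
time: 24.88
ee_pos: [0.5556, 0.1563, 0.1127]
tool_rot: [2.349, 2.084, 0.001]
wrist_force: [0.1, -2.0, 5.8]
finger_gap: 0.0597
finger_force: 6.0
```

Emit:
arm_command([
  [0.4,[0.01,0,0],0],
  [0.4,[0.02,0,0],0],
  [0.4,[0.02,0,0],0],
])

```text
time: 25.13
ee_pos: [0.5559, 0.1593, 0.1127]
tool_rot: [2.349, 2.084, 0.001]
wrist_force: [-0.9, -2.6, 6.1]
finger_gap: 0.0594
finger_force: 6.0
```

Emit:
arm_command([
  [0.4,[0.01,0,0],0],
  [0.4,[0.02,0,0],0],
  [0.4,[0.02,0,0],0],
])

```text
time: 25.38
ee_pos: [0.5562, 0.1614, 0.1124]
tool_rot: [2.348, 2.084, -0.002]
wrist_force: [-0.4, -7.3, 5.0]
finger_gap: 0.0596
finger_force: 6.0
```

Emit:
arm_command([
  [0.4,[0.01,0,0],0],
  [0.4,[0.02,0,0],0],
  [0.4,[0.03,0,0],0],
  [0.4,[0.03,0,0],0],
])

```text
time: 25.72
ee_pos: [0.5565, 0.1655, 0.112]
tool_rot: [2.348, 2.084, -0.003]
wrist_force: [1.3, -7.7, 1.1]
finger_gap: 0.0599
finger_force: 6.0
```

Emit:
arm_command([
  [0,[0,0,0],0],
  [0,[0,0,0],0],
  [0,[0,0,0],0],
  [0,[0,0,-0.1],0],
  [0,[0,0,-0.3],0],
  [0,[0,0,-0.55],0],
  [0,[0,0,-0.8],0],
  [0,[0,0,-1],0],
  [0,[0,0,-1],0],
])

```text
time: 26.47
ee_pos: [0.5591, 0.1674, 0.2695]
tool_rot: [2.345, 2.081, 0.016]
wrist_force: [1.9, -0.1, 0.7]
finger_gap: 0.0929
finger_force: 0.0
```

Emit:
arm_command([
  [0,[-0.25,-0.1,0],0],
  [0,[-0.5,-0.2,0],0],
  [0,[-0.75,-0.3,0],0],
  [0,[-1,-0.4,0],0],
  [0,[-1,-0.4,0],0],
])

```text
time: 26.88
ee_pos: [0.4759, 0.0207, 0.2615]
tool_rot: [-2.354, -2.08, 0.006]
wrist_force: [-0.1, -0.4, -0.7]
finger_gap: 0.093
finger_force: 0.0
```

Emit:
arm_command([
  [0,[-0.25,-0.1,0],0],
  [0,[-0.5,-0.2,0],0],
  [0,[-0.75,-0.3,0],0],
  [0,[-0.9,-0.4,0],0],
  [0,[-0.9,-0.4,0],0],
  [0,[-0.9,-0.4,0],0],
])

```text
time: 27.38
ee_pos: [0.4029, -0.1027, 0.2621]
tool_rot: [-2.354, -2.08, -0.001]
wrist_force: [0.4, 0.9, 0.9]
finger_gap: 0.0929
finger_force: 0.0
```

```bash
python3 -c "
from h import *
t=save('top','t4')[135:235,190:300,::-1]; s=save('side','s4')[125:195,270:350,::-1]
a=cv2.resize(t,(440,400),interpolation=cv2.INTER_CUBIC);b=cv2.resize(s,(357,400)[:1]+(312,),interpolation=cv2.INTER_CUBIC)
b=cv2.copyMakeBorder(b,0,88,0,0,0)
cv2.imwrite('pics/c4.png',np.hstack([a,b]))
print(robot.read_state()['time'])"
```

```text
27.4833
```

View pics/c4.png

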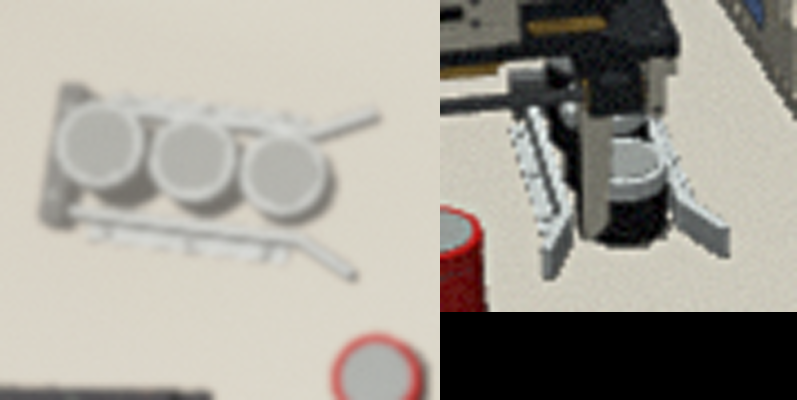

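All three are in single file in the lane: lids at (100,145), (194,160) and (285,175) in the crop. I'll check the spacing.

```bash
python3 -c "
from h import *
P=[ray('top',189.6+x/4,134.6+y/4,h)[:2] for x,y,h in((100,145,.08),(194,160,.065),(285,175,.05))]
print(P,np.linalg.norm(P[0]-P[1]),np.linalg.norm(P[1]-P[2]))
# finer: Hough on enlarged frame
g=cv2.cvtColor(cv2.imread('pics/t4.png')[135:235,190:300],cv2.COLOR_BGR2GRAY);g=cv2.resize(g,None,fx=8,fy=8,interpolation=cv2.INTER_CUBIC)
c=cv2.HoughCircles(g,cv2.HOUGH_GRADIENT,1,120,param1=60,param2=15,minRadius=72,maxRadius=95);print(c)"
```

```text
[array([0.56756561, 0.27719718]), array([0.56134469, 0.21642852]), array([0.55484297, 0.15606419])] 0.06108624935154801 0.06071345694343179
None
```

```bash
python3 -c "
from bench import robot
print(robot.job_done())"
```

```text
the job is handed in; nothing more can be done
None
```

I slid the three jars into the lane tall, middle, short, and handed the job in at about 27.5 s; the last top picture puts their centres about 61 mm apart, touching to within measuring error, with the tall one at the stop. I kept the arm clear of the glasses, phone, notebook and look-alikes but did not re-check their positions, and no verdict came back.

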